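# Draw down a pressure reservoir's lid with four T-knobs, crisscross, in two passes

## Robot

A 7-joint arm with a two-finger parallel gripper is mounted at the origin on the work surface. World frame = base frame: x ahead of the robot, y to its left, z up, the work surface at z = 0. Lengths are in mm, angles in rad, forces in N, time in s.
With the tool pointing down it reaches from about 400 to 875 mm from the base axis. Payload 4.4 kg.
Tool frame: the origin (TCP) lies at the very end of the fingers, on their centre line; the grasp point (between the pads) lies 19 mm behind it; z points along the fingers, y is the line along which they close (so a half turn about z gives the same grasp; the last joint's range is limited). The gripper opens to 85 mm and grips with 20 to 120 N. Pads are 22 mm wide; open, the fingers measure 114 mm over their backs; the gripper's body (76 mm by 85 mm) begins 54 mm behind the grasp point. The pads swing forward as they close: fully open they stand 13 mm farther back than shut.
Start: joints at [1.251, 0.628, 0.038, 1.517, -0.027, 0.996, -0.02], TCP at [163.232, -629.184, 231.313] pointing down, gripper open.
Joint ranges: [-3.06, 3.06], [-0.37, 2.12], [-1.25, 1.32], [0.18, 2.47], [-1.1, 4.24], [0.23, 1.98], [-2.94, 2.94]. Speed limits (rad/s): [2.57, 2.57, 3.14, 3.14, 3.14, 3.14, 3.14].

## Interface

Orientations are given as [roll, pitch, yaw] about the fixed x, y, z axes, in that order (R = Rz(yaw) Ry(pitch) Rx(roll)).
In Python, from cell import ctrl gives the robot as it stands.
- The arm moves only by the tool step_arm, never from a script. Its argument "series" is a list that holds one entry, the list of rows, each a list of 7 numbers: the turn, a rotation vector about the tool's x, y, z as a fraction of full scale, then the shift along the tool's x, y, z as a fraction of full scale, then the closure, from 0 (fully open) to 1 (shut). In form: [[[ax, ay, az, tx, ty, tz, gripper], ...]]. A call has 1 to 12 rows; each row shifts and turns the commanded pose from where the row before left it, along the tool's axes as they then stand; what a row does not reach is not made up. Full scale, the value 1, is 150 mm for a shift and 45 degrees for a turn. A row lasts 1/10 s, in which the tool goes at most 50 mm and 8.59 degrees, less where a joint would pass 70% of its speed; a pose out of reach is approached as far as the arm can. A call with a number of a shift or a turn outside -1 to 1 is refused whole. A call with a gripper value outside its range is refused whole. The fingers move at their own pace and stop on an object; the grip force is fixed at half the most. Time passes only in rows, so rows that do not move let the fingers close. It gives the time, the measured TCP pose, the force, the opening and the grip force at its end, in the units of the state.
- ctrl.read_state(): the state, without advancing time (a new reading comes with each control period).
- ctrl.get_image(name): name is "scene" or "top" or "wrist"; returns a dict with "img" (420x560x3 uint8, red, green, blue), "fx", "fy", "cx", "cy" (pixels), "R" (3x3) and "t" (3): a world point X has camera coordinates R X + t. Camera axes: x right, y down, z forward; pixel columns grow to the right and rows downward; lengths in mm; the calibration is good to about 2 mm. The wrist camera is an equidistant fisheye: a pixel r from the principal point sees the ray r / f radians off the axis. A picture is of the moment at which its call begins. There is no depth.
- ctrl.finish_job(): hands the job in; it is judged then, once.
Trained networks look in a picture, given as the dict that the camera call returned (one of the last four; its "shot" number tells which), for a name from the list of things; names that differ only in an ending like _2 or _b are one class to them, and where a whole thing is asked for, a point or a joint stands for the part that bears it (a point fixed in the world has none). Each returns a list of dicts, best first, with "score" (0 to 1); they miss things now and then, are a little off and sometimes report something else, mostly with a low value. They report only what shows in the picture. A call takes as long as a camera call.
- ctrl.recognise(picture, thing): "centre" ([column, row] in pixels, amid what is visible of it).
The state is a dict: "clock": time; "qpos": joint angles; "qd": joint speeds; "tau": joint torques, N m; "eef_pos": TCP position; "tool_rot": TCP orientation; "force": force on the tool from outside, world axes, zero at the start; "torque": the same for the moment, N m; "width": finger opening in mm; "gripper_force": force on a finger pad.
Only numpy, scipy, OpenCV 4.12 (cv2) and the standard library are available. Lean on these libraries where they do the work, as an engineer would, in place of code of your own. Each camera call takes 0.05 s, during which the arm holds its last target. There are 200 camera calls.

## Task

Tighten the lid of the steel pressure reservoir: turn its four black T-knobs clockwise in crisscross order (each knob followed by the one across the lid, then the other two), in two passes. On the first pass run each knob down only until you clearly feel it bite, some 10 to 20 degrees into the grip; when all four are that snug, go round crisscross again and turn each one on until it comes up solid. Leave the pot, the bottle and the tube rack beside it where they stand.

Things in the scene. Friction and masses are not known exactly. Their poses are not given: they have to be found in the camera images.
- vessel_lid (a point): Centre of the top face (100 mm above the table) of the aluminium lid, 180 mm across, of a shallow round steel vessel fixed on a 250 x 250 mm black breadboard; placed and turned differently each time. Seen from above the knobs stand 68 mm out at 45 (A), 135 (B), 225 (C) and 315 degrees (D) counter-clockwise from this frame's x axis: A across from C, B from D. Other fittings on the lid are under 12 mm tall.
- knob_a_bar (a point): Middle of the black bar of T-knob A (across from C), on its vertical screw axis, 135 mm above the table. Bar: 66 mm long (this frame's x), 13 mm thick (y), 22 mm tall, flat upright sides; grip it across its thickness from above. Below: 11 mm neck; collar 22 mm across from 21 mm under the bar's middle; lid 35 mm under it. Clockwise from above tightens; stays where left.
- draw_a (a joint): How far screw A has drawn the lid down since it bit, m: 0 at the start. Knob A is slack at first and turns lightly (0.03 N m) for 0.1 to 0.85 rad, unknown and different for each knob; then it bites: torque jumps to 0.6 N m (about 0.3 is still felt when the turning halts), climbs to 0.8 over the next 0.9 rad (value +1.0 mm per rad), then a solid stop at 0.9 mm. The bar sinks with it.
- knob_b_bar (a point): Middle of the black bar of T-knob B (across from D), on its vertical screw axis, 135 mm above the table. Bar: 66 mm long (this frame's x), 13 mm thick (y), 22 mm tall, flat upright sides; grip it across its thickness from above. Below: 11 mm neck; collar 22 mm across from 21 mm under the bar's middle; lid 35 mm under it. Clockwise from above tightens; stays where left.
- draw_b (a joint): How far screw B has drawn the lid down since it bit, m: 0 at the start. Knob B is slack at first and turns lightly (0.03 N m) for 0.1 to 0.85 rad, unknown and different for each knob; then it bites: torque jumps to 0.6 N m (about 0.3 is still felt when the turning halts), climbs to 0.8 over the next 0.9 rad (value +1.0 mm per rad), then a solid stop at 0.9 mm. The bar sinks with it.
- knob_c_bar (a point): Middle of the black bar of T-knob C (across from A), on its vertical screw axis, 135 mm above the table. Bar: 66 mm long (this frame's x), 13 mm thick (y), 22 mm tall, flat upright sides; grip it across its thickness from above. Below: 11 mm neck; collar 22 mm across from 21 mm under the bar's middle; lid 35 mm under it. Clockwise from above tightens; stays where left.
- draw_c (a joint): How far screw C has drawn the lid down since it bit, m: 0 at the start. Knob C is slack at first and turns lightly (0.03 N m) for 0.1 to 0.85 rad, unknown and different for each knob; then it bites: torque jumps to 0.6 N m (about 0.3 is still felt when the turning halts), climbs to 0.8 over the next 0.9 rad (value +1.0 mm per rad), then a solid stop at 0.9 mm. The bar sinks with it.
- knob_d_bar (a point): Middle of the black bar of T-knob D (across from B), on its vertical screw axis, 135 mm above the table. Bar: 66 mm long (this frame's x), 13 mm thick (y), 22 mm tall, flat upright sides; grip it across its thickness from above. Below: 11 mm neck; collar 22 mm across from 21 mm under the bar's middle; lid 35 mm under it. Clockwise from above tightens; stays where left.
- draw_d (a joint): How far screw D has drawn the lid down since it bit, m: 0 at the start. Knob D is slack at first and turns lightly (0.03 N m) for 0.1 to 0.85 rad, unknown and different for each knob; then it bites: torque jumps to 0.6 N m (about 0.3 is still felt when the turning halts), climbs to 0.8 over the next 0.9 rad (value +1.0 mm per rad), then a solid stop at 0.9 mm. The bar sinks with it.
- sample_pot: Bystander: round pot, 58 mm across, 68 mm tall, red lid; origin under its centre. Stands on the table beside the breadboard; not to be moved.
- buffer_bottle: Bystander: bottle, 56 mm across, 95 mm tall, blue cap; origin under its centre. Stands on the table beside the breadboard; not to be moved.
- tube_rack: Bystander: black tube rack, 45 x 150 mm (x, y), 62 mm tall with its tubes; origin under its centre. Stands on the table beside the breadboard; not to be moved.

How it is judged:
By the outcome, as a careful person would: the job done as asked, in the order asked, and still so for the second after the job is handed in, with the robot touching nothing.
It also fails if it takes over 72 s, if anything falls off the work surface, if the arm or the gripper's body presses on something with over 40 N, if the wrist force passes 120 N, or if a joint passes its speed limit or range.

## Working session

There is one attempt and no reset: what is moved stays moved. The work goes in short steps, Python scripts to look and compute and a tool call to move; the robot and the scene stay as the last step left them, time stands still between calls to the robot, and variables do not carry over. Pictures are saved under pics/ and viewed, at most 10 in all, crops included, and the job is handed in when it is done.

Besides the shell and the picture viewer there is one more tool, called after ">>>" as name(argument=value, ...), one argument or row to a line, values as JSON. step_arm: Moves the arm, as the interface text tells. Shift numbers are shares of 150 mm and turn numbers shares of 45 degrees, none past 1 either way. Its arguments: {"type":"object","properties":{"series":{"type":"array","items":{"type":"array","items":{"type":"array","items":{"type":"number","minimum":-1,"maximum":1}}}}},"required":["series"]}

```bash
ls; mkdir -p pics; cat > h.py <<'E'
import numpy as np, cv2
from cell import ctrl
def ray(p,c,r):
    x=(c-p["cx"])/p["fx"]; y=(r-p["cy"])/p["fy"]
    if p.get("fish"):
        t=np.hypot(x,y); d=np.array([x*np.sinc(t/np.pi),y*np.sinc(t/np.pi),np.cos(t)])
    else: d=np.array([x,y,1.])
    R=np.array(p["R"]); return -R.T@np.array(p["t"]), R.T@d
def atz(p,c,r,z):
    o,d=ray(p,c,r); return o+d*(z-o[2])/d[2]
E
python3 - <<'E'
from h import *
s=ctrl.read_state(); print(s)
p=ctrl.get_image("top"); cv2.imwrite("pics/top1.png",p["img"][:,:,::-1])
print({k:v for k,v in p.items() if k!="img"})
for n in ["knob_a_bar","vessel_lid","sample_pot","buffer_bottle","tube_rack"]:
    for r in ctrl.recognise(p,n)[:6]:
        c=r["centre"]; z={"k":135,"v":100,"s":68,"b":95,"t":62}[n[0]]
        print(n,r, atz(p,*c,z).round(1))
E
```

```text
pics
{'clock': 0.0, 'qpos': array([ 1.25123111,  0.62933892,  0.03844464,  1.51836082, -0.02702411,
        0.99630058, -0.01997554]), 'qd': array([-1.57731331e-03, -1.01296528e-04, -5.30870426e-04,  5.00299171e-04,
        4.55847928e-04,  1.70736462e-03,  7.58027415e-05]), 'tau': array([ 1.36746810e-03, -5.63400042e+01,  1.22584954e+00, -1.93449855e+01,
        1.07720160e-02,  1.04493127e-02, -2.26574650e-05]), 'eef_pos': array([ 163.06024144, -628.57281293,  230.39609885]), 'tool_rot': array([-3.13970283e+00,  5.79351149e-06,  2.53774553e-01]), 'force': array([ 0.12637642, -0.80004235, -0.25994056]), 'torque': array([-0.02042734, -0.01790116, -0.02203849]), 'gripper_force': 0.0, 'width': 85.18058067553976}
{'fx': 448.50207629997135, 'fy': 448.50207629997135, 'cx': 277.7464977716165, 'cy': 210.64880627875598, 'R': array([[ 0.00253799, -0.99936906, -0.03542666],
       [-0.99292718,  0.00168663, -0.118713  ],
       [ 0.11869785,  0.03547738, -0.99229641]]), 't': array([ 77.34272398, 617.27820897, 880.06132734]), 'shot': 1}
knob_a_bar {'centre': [321.3, 200.0], 'score': 0.54} [625.1  -5.5 135. ]
vessel_lid {'centre': [345.0, 227.6], 'score': 0.78} [577.4 -51.9 100. ]
sample_pot {'centre': [243.0, 265.1], 'score': 0.97} [506.5 144.3  68. ]
buffer_bottle {'centre': [355.4, 139.3], 'score': 0.96} [749.9 -75.2  95. ]
tube_rack {'centre': [356.0, 136.2], 'score': 0.34} [765.7 -81.1  62. ]
```

```bash
python3 - <<'E'
from h import *
p=ctrl.get_image("scene"); a=p["img"][:,:,::-1]
im=cv2.imread("pics/top1.png")
cv2.imwrite("pics/top1c.png",cv2.resize(im[100:340,190:510],None,fx=2.5,fy=2.5,interpolation=cv2.INTER_CUBIC))
cv2.imwrite("pics/scene1.png",a)
E
```

```text
(no output)
```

View pics/top1c.png

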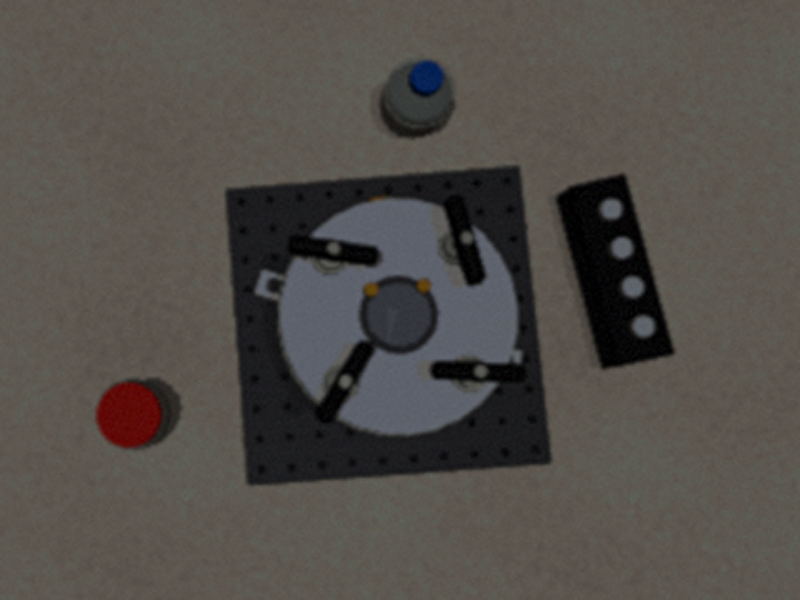

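View pics/scene1.png

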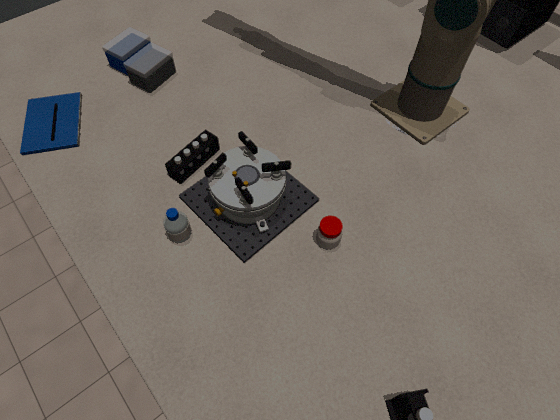

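The top view shows the four black bars on the pale lid at crop positions of about (333,250), (463,238), (478,371) and (344,381). The red pot is to the left, the blue-capped bottle above and the rack to the right. The scene view agrees with this.

```bash
cat >> h.py <<'E'
def bars(p,guess,z=146,half=48,thr=None,dbg=None):
    """guess: xy list of bar centres; rectify a patch at height z, 0.5 mm/px, and fit the dark bar."""
    out=[]; R=np.array(p["R"]); t=np.array(p["t"])
    g=cv2.cvtColor(p["img"],cv2.COLOR_RGB2GRAY).astype(np.float32); tiles=[]
    for q in guess:
        u=np.arange(-half,half+.1,.5,dtype=np.float32); X,Y=np.meshgrid(q[0]+u,q[1]+u)
        P=np.stack([X,Y,np.full_like(X,z)],-1)@R.T+t
        if p.get("fish"):
            rr=np.hypot(P[...,0],P[...,1]); k=np.arctan2(rr,P[...,2])/np.maximum(rr,1e-9)
        else: k=1/P[...,2]
        m=cv2.remap(g,(p["fx"]*P[...,0]*k+p["cx"]).astype(np.float32),(p["fy"]*P[...,1]*k+p["cy"]).astype(np.float32),cv2.INTER_CUBIC)
        th=thr or (np.percentile(m,2)+np.percentile(m,75))*.5*.62
        b=cv2.morphologyEx((m<th).astype(np.uint8),cv2.MORPH_OPEN,np.ones((9,9),np.uint8))
        n,l,st,ce=cv2.connectedComponentsWithStats(b)
        i=min(range(1,n),key=lambda i:np.hypot(*(ce[i]-half*2))-.01*st[i,4]) if n>1 else 0
        (cx,cy),(w,h),a=cv2.minAreaRect(np.argwhere(l==i)[:,::-1].astype(np.float32))
        if w<h: a+=90
        out.append([q[0]-half+cx/2,q[1]-half+cy/2,(a+90)%180-90,max(w,h)/2,min(w,h)/2])
        v=np.clip(m*2,0,255).astype(np.uint8); v[cv2.Canny(b*255,50,100)>0]=255; tiles.append(v)
    if dbg: cv2.imwrite(dbg,np.hstack(tiles) if len(tiles)<5 else tiles[0])
    return np.array(out)
E
python3 - <<'E'
from h import *
p=ctrl.get_image("top")
c=[(190+x/2.5,100+y/2.5) for x,y in [(333,250),(463,238),(478,371),(344,381)]]
g=[atz(p,*q,146)[:2] for q in c]; print(np.round(g,1))
b=bars(p,g,dbg="pics/b1.png"); print(b.round(1)); print(b[:,:2].mean(0), np.hypot(*(b[:,:2]-b[:,:2].mean(0)).T), np.degrees(np.arctan2(*(b[:,:2]-b[:,:2].mean(0)).T[::-1])))
E
```

```text
[[ 623.5   -8.2]
 [ 632.  -101.6]
 [ 536.6 -109.9]
 [ 529.4  -15.1]]
[[ 640.    -8.2  -90.    96.    63. ]
 [ 630.5 -100.7    4.6  100.3   88.6]
 [ 536.6 -109.4    0.    96.    92. ]
 [ 517.4    2.4    0.    72.    61. ]]
[581.16646267 -53.99637309] [74.57576455 67.97144764 71.08705743 85.0806596 ] [  37.85570918  -43.40352108 -128.78137411  138.51865321]
```

View pics/b1.png

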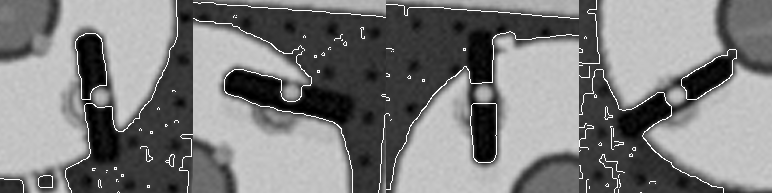

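```bash
sed -i 's/th=thr or .*/th=thr or np.percentile(m,1)+.13*(np.percentile(m,80)-np.percentile(m,1))/; s/b=cv2.morphologyEx(.*/b=cv2.morphologyEx(cv2.morphologyEx((m<th).astype(np.uint8),cv2.MORPH_OPEN,np.ones((5,5),np.uint8)),cv2.MORPH_CLOSE,cv2.getStructuringElement(cv2.MORPH_ELLIPSE,(25,25)))/' h.py
python3 - <<'E'
from h import *
p=ctrl.get_image("top")
g=[[ 623.5,-8.2],[ 632.,-101.6],[ 536.6,-109.9],[ 529.4,-15.1]]
b=bars(p,g,dbg="pics/b2.png"); print(b.round(1)); m=b[:,:2].mean(0); print(m, np.hypot(*(b[:,:2]-m).T), np.degrees(np.arctan2(*(b[:,:2]-m).T[::-1])))
E
```

```text
[[ 628.6   -7.7   81.5   63.6   22.3]
 [ 638.6 -105.7   13.9   75.3   25.3]
 [ 532.8 -111.8  -85.8   68.2   24.1]
 [ 526.   -11.3  -29.6   74.9   15.1]]
[581.47650337 -59.13077183] [69.75286671 73.64001356 71.7618173  73.21884319] [  47.50136031  -39.18403015 -132.76414969  139.26199737]
```

>>> step_arm(
  series=[
    [[0,0,0,0.228,-0.186,-0.042,0],[0,0,0,0.228,-0.186,-0.042,0],[0,0,0,0.228,-0.186,-0.042,0],[0,0,0,0.228,-0.186,-0.042,0],[0,0,0,0.228,-0.186,-0.042,0],[0,0,0,0.228,-0.186,-0.042,0],[0,0,0,0.228,-0.186,-0.042,0],[0,0,0,0.228,-0.186,-0.042,0]],
  ],
)

```text
clock: 1.25
eef_pos: [372.9, -342.9, 282.3]
tool_rot: [3.141, -0.0, 0.254]
force: [0.6, 0.8, -0.5]
width: 85.6
gripper_force: 0.0
```

>>> step_arm(
  series=[
    [[0,0,0,0.228,-0.186,-0.042,0],[0,0,0,0.228,-0.186,-0.042,0],[0,0,0,0.228,-0.186,-0.042,0],[0,0,0,0.228,-0.186,-0.042,0],[0,0,0,0.228,-0.186,-0.042,0],[0,0,0,0.228,-0.186,-0.042,0],[0,0,0,0.228,-0.186,-0.042,0],[0,0,0,0.228,-0.186,-0.042,0],[0,0,0,0,0,0,0.6],[0,0,0,0,0,0,0.6],[0,0,0,0,0,0,0.6]],
  ],
)

```text
clock: 2.35
eef_pos: [580.1, -61.2, 331.9]
tool_rot: [3.141, 0.001, 0.252]
force: [-0.4, -0.8, -0.4]
width: 44.2
gripper_force: 0.0
```

```bash
python3 - <<'E'
from h import *
p=ctrl.get_image("wrist"); p["fish"]=True
np.save("pics/w1.npy",p,allow_pickle=True)
cv2.imwrite("pics/w1.png",p["img"][:,:,::-1]); print(p["fx"],p["cx"],p["cy"],-p["R"].T@p["t"])
s=ctrl.read_state(); print(s["qpos"].round(2),s["width"],s["torque"])
for n in ["knob_a_bar"]:
    for r in ctrl.recognise(p,n): print(r,atz(p,*r["centre"],146).round(1))
E
```

```text
325.19226210127806 277.72738152170484 208.37097341817002 [651.6306185  -43.22122824 475.47540877]
[ 0.11  0.44 -0.08  1.57  0.04  1.14 -1.3 ] 36.53226398591602 [ 0.01937068  0.00387866 -0.03547236]
{'centre': [236.9, 132.4], 'score': 0.76} [623.2  -8.1 146. ]
{'centre': [311.4, 230.7], 'score': 0.35} [ 540.5 -109.8  146. ]
```

View pics/w1.png

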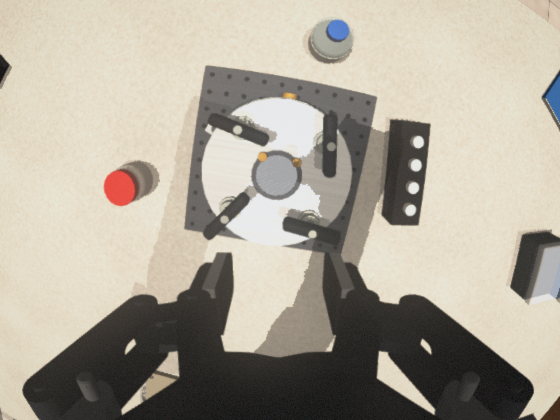

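The wrist view shows all four bars clearly. Their white dots are at about (237,130), (331,146), (312,234) and (229,218).

```bash
cat >> h.py <<'E'
def proj(p,X):
    P=np.asarray(X)@np.array(p["R"]).T+p["t"]; rr=np.hypot(P[...,0],P[...,1])
    k=np.arctan2(rr,P[...,2])/rr if p.get("fish") else 1/P[...,2]
    return np.stack([p["fx"]*P[...,0]*k+p["cx"],p["fy"]*P[...,1]*k+p["cy"]],-1)
def rect(p,q,z=146,half=44):
    u=np.arange(-half,half+.1,.5); X,Y=np.meshgrid(q[0]+u,q[1]+u)
    m=proj(p,np.stack([X,Y,np.full_like(X,z)],-1)).astype(np.float32)
    return cv2.remap(cv2.cvtColor(p["img"],cv2.COLOR_RGB2GRAY),m[...,0],m[...,1],cv2.INTER_CUBIC)
def fit(p,q,ang=None,z=146):
    """match a 66x13 dark bar (brighter surround) by search over x, y, angle -> x, y, deg, contrast"""
    from scipy.optimize import minimize
    m=cv2.GaussianBlur(rect(p,q,z),(0,0),1.5).astype(np.float32)
    l,t=np.meshgrid(np.arange(-32,32.1,1),np.arange(-5.5,5.6,1)); l=l[np.abs(l)>7] if 0 else l
    lo,to=np.meshgrid(np.arange(-36,36.1,1),np.arange(-9.5,9.6,1)); o=(abs(lo)>34.5)|(abs(to)>8); lo,to=lo[o],to[o]
    keep=np.hypot(l,t)>7; l,t=l[keep],t[keep]
    def samp(v,a,b):
        c,s=np.cos(v[2]),np.sin(v[2]); x=v[0]+c*a-s*b; y=v[1]+s*a+c*b
        return cv2.remap(m,(2*(x+44)).astype(np.float32)[None],(2*(y+44)).astype(np.float32)[None],cv2.INTER_LINEAR)
    f=lambda v: samp(v,l,t).mean()-.5*np.minimum(samp(v,lo,to),70).mean()
    A=np.radians(np.arange(0,180,10) if ang is None else [ang-8,ang,ang+8])
    best=min((f((x,y,a)),x,y,a) for x in range(-8,9,2) for y in range(-8,9,2) for a in A)
    r=minimize(f,best[1:],method="Nelder-Mead",options={"initial_simplex":np.array(best[1:])+np.array([[0,0,0],[1.5,0,0],[0,1.5,0],[0,0,.08]])})
    return q[0]+r.x[0],q[1]+r.x[1],np.degrees(r.x[2])%180,r.fun
E
python3 - <<'E'
from h import *
p=np.load("pics/w1.npy",allow_pickle=True).item()
g=[atz(p,*q,146)[:2] for q in [(237,130),(331,146),(312,234),(229,218)]]
print(np.round(g,1)); b=np.array([fit(p,q) for q in g]); print(b.round(1))
m=b[:,:2].mean(0);d=b[:,:2]-m; print(m,np.hypot(*d.T),np.degrees(np.arctan2(d[:,1],d[:,0])))
e=[[(x-c*33,y-s*33,146),(x+c*33,y+s*33,146)] for x,y,a,_ in b for c,s in [(np.cos(np.radians(a)),np.sin(np.radians(a)))]]
im=np.ascontiguousarray(p["img"][:,:,::-1]); im=cv2.resize(im,None,fx=4,fy=4,interpolation=cv2.INTER_CUBIC)
for k in e:
    u=[tuple(int(v) for v in (proj(p,x)*4+1.5)) for x in k]; cv2.line(im,*u,(0,255,0),1)
cv2.imwrite("pics/w1f.png",im[400:1000,740:1500])
E
```

```text
[[ 625.6   -7.6]
 [ 633.8 -104.2]
 [ 537.  -111.6]
 [ 532.3  -20.1]]
[[ 627.6   -7.3   81.2   42.1]
 [ 634.7 -102.4   14.8   32.6]
 [ 541.3 -112.    85.9   34.3]
 [ 532.4  -15.   148.5   44.1]]
[583.96878337 -59.15947678] [67.76754139 66.62352533 67.87991502 67.92247857] [  49.96866986  -40.46617623 -128.93550784  139.45781702]
```

View pics/w1f.png

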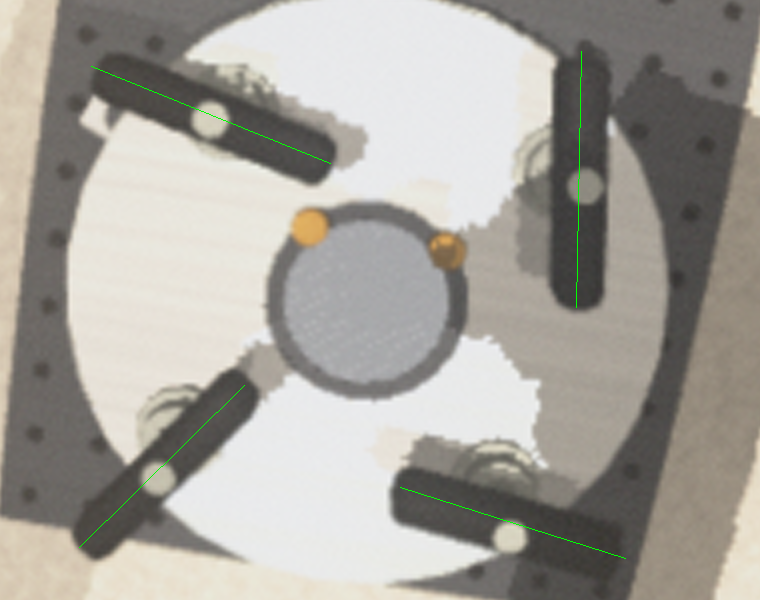

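The overlay sits well on all four bars. I'll check the result against the top camera.

```bash
cat >> h.py <<'E'
def square(b):
    """fit centre + rotation of the four-knob square (order CCW from +45: k1,k4,k3,k2)"""
    m=b[:,:2].mean(0); d=b[:,:2]-m; a=np.degrees(np.arctan2(d[:,1],d[:,0])); off=np.mean((a-45+45)%90-45)+45
    th=np.radians(off+np.array([0,-90,-180,90])); return m,off,m+68*np.stack([np.cos(th),np.sin(th)],-1)
E
python3 - <<'E'
from h import *
p=ctrl.get_image("top"); print("cam",-p["R"].T@p["t"])
p["img"]=np.clip(p["img"].astype(float)*2.5,0,255).astype(np.uint8)
g=[[ 625.6,-7.6],[ 633.8,-104.2],[ 537.,-111.6],[ 532.3,-20.1]]
b=np.array([fit(p,q) for q in g]); print(b.round(1)); print(square(b))
p=np.load("pics/w1.npy",allow_pickle=True).item()
b=np.array([fit(p,q) for q in g]); print(b.round(1)); print(square(b))
E
```

```text
cam [508.25462394  45.03053108 949.30064395]
[[ 623.7   -7.    79.7  -13.7]
 [ 624.4  -95.6  107.2   11.6]
 [ 536.5 -111.1   86.7   -6.6]
 [ 529.1  -14.6  148.4   -9.2]]
(array([578.41934874, -57.06624741]), np.float64(49.843203929975395), array([[ 622.27129504,   -5.0950361 ],
       [ 630.39056006, -100.91819371],
       [ 534.56740244, -109.03745873],
       [ 526.44813743,  -13.21430111]]))
[[ 627.6   -7.3   81.1   42.1]
 [ 634.6 -102.4   14.6   32.6]
 [ 541.3 -111.9   85.8   34.3]
 [ 532.3  -15.   148.6   44.1]]
(array([583.94862266, -59.14986602]), np.float64(50.003417648902044), array([[ 627.65507285,   -7.05623674],
       [ 636.04225194, -102.85631621],
       [ 540.24217246, -111.2434953 ],
       [ 531.85499338,  -15.44341583]]))
```

>>> step_arm(
  series=[
    [[0,0,-0.185,0,0,0.077,0.6],[0,0,-0.185,0,0,0.077,0.6],[0,0,-0.185,0,0,0.077,0.6],[0,0,-0.185,0,0,0.077,0.6],[0,0,-0.185,0,0,0.077,0.6],[0,0,-0.185,0,0,0.077,0.6],[0,0,-0.185,0,0,0.077,0.6],[0,0,-0.185,0,0,0.077,0.6],[0,0,0,0.2,0.122,0,0.6],[0,0,0,0.2,0.122,0,0.6],[0,0,0,0,0,0,0.6]],
  ],
)

```text
clock: 3.6
eef_pos: [628.4, -1.4, 239.8]
tool_rot: [3.139, -0.005, 1.42]
force: [-0.8, 1.2, 1.5]
width: 34.2
gripper_force: 0.0
```

```bash
cat >> h.py <<'E'
def look(q,name,view=True):
    p=ctrl.get_image("wrist"); p["fish"]=True; s=ctrl.read_state()
    if view:
        im=p["img"][:,:,::-1].copy(); cv2.imwrite("pics/%s.png"%name,im)
    f=fit(p,q[:2],q[2]); print("pos",s["eef_pos"].round(1),"yaw",np.degrees(s["tool_rot"][2]).round(1),"q",s["qpos"].round(2),"w",s["width"].round(1),"F",s["force"].round(1),"T",s["torque"].round(3)); print("fit",np.round(f,1)); return p,f
E
python3 - <<'E'
from h import *
look((625.6,-7.2,81.1),"k1")
E
```

```text
Traceback (most recent call last):
  File "h.py", line 63, in look
    f=fit(p,q[:2],q[2]); print("pos",s["eef_pos"].round(1),"yaw",np.degrees(s["tool_rot"][2]).round(1),"q",s["qpos"].round(2),"w",s["width"].round(1),"F",s["force"].round(1),"T",s["torque"].round(3)); print("fit",np.round(f,1)); return p,f
                                                                                                                                  ^^^^^^^^^^^^^^^^
AttributeError: 'float' object has no attribute 'round'
```

View pics/k1.png

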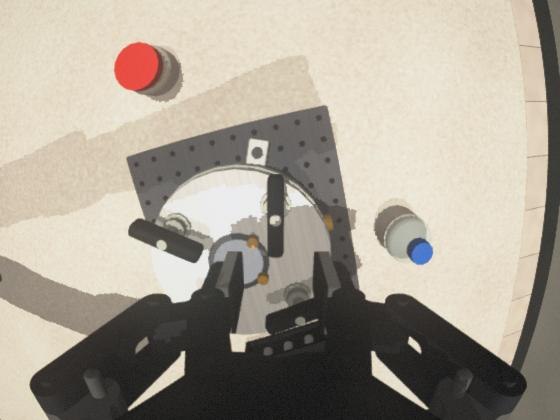

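The wrist view shows K1's bar at (276,216), upright between the fingers and slightly left of the gripper's centre line.

```bash
sed -i 's/s\["width"\].round(1)/round(s["width"],1)/' h.py
python3 - <<'E'
from h import *
look((625.6,-7.2,81.1),"k1")
E
```

```text
pos [626.1  -6.3 239.5] yaw 81.2 q [ 0.18  0.6  -0.36  1.57  0.24  1.01 -0.4 ] w 33.8 F [ 0.1 -0.5  0.3] T [ 0.012  0.038 -0.033]
fit [626.8  -6.7  80.4  34. ]
```

>>> step_arm(
  series=[
    [[0,0,0,0,0,0.2,0.6],[0,0,0,0,0,0.2,0.6],[0,0,0,0,0,0.2,0.6],[0,0,0,0,0,0.14,0.6],[0,0,0,0,0,0.06,0.6],[0,0,0,0,0,0,1],[0,0,0,0,0,0,1],[0,0,0,0,0,0,1],[0,0,0,0,0,0,1],[0,0,0,0,0,0,1]],
  ],
)

```text
clock: 4.7
eef_pos: [625.9, -7.0, 120.2]
tool_rot: [-3.141, 0.001, 1.416]
force: [-2.1, -2.4, -0.4]
width: 11.9
gripper_force: 61.4
```

```bash
cat > s.py <<'E'
from h import *
s=ctrl.read_state(); print("t",round(s["clock"],2),"pos",s["eef_pos"].round(1),"yaw",np.degrees(s["tool_rot"][2]).round(2),"q",s["qpos"].round(2),"w",round(s["width"],1),"F",s["force"].round(1),"T",s["torque"].round(3),"tau7",s["tau"][4:].round(3),"g",round(s["gripper_force"],1))
E
python3 s.py
```

```text
t 4.7 pos [625.9  -7.  120.2] yaw 81.11 q [ 0.15  0.74 -0.31  1.68  0.3   0.77 -0.46] w 11.9 F [-2.1 -2.4 -0.4] T [-0.595  0.552 -0.067] tau7 [-0.431 -1.097 -0.003] g 61.4
```

>>> step_arm(
  series=[
    [[0,0,0.133,0,0,0,1],[0,0,0,0,0,0,1]],
  ],
)

```text
clock: 4.9
eef_pos: [626.0, -7.0, 120.2]
tool_rot: [3.141, 0.002, 1.311]
force: [-3.2, -4.2, 0.3]
width: 11.8
gripper_force: 61.6
```

```bash
python3 s.py
```

```text
t 4.9 pos [626.   -7.  120.2] yaw 75.1 q [ 0.14  0.74 -0.28  1.68  0.28  0.76 -0.54] w 11.8 F [-3.2 -4.2  0.3] T [-0.787  0.639 -0.02 ] tau7 [-0.684 -1.304 -0.486] g 61.6
```

>>> step_arm(
  series=[
    [[0,0,0.133,0,0,0,1],[0,0,0,0,0,0,1]],
  ],
)

```text
clock: 5.1
eef_pos: [626.0, -7.0, 120.1]
tool_rot: [3.141, 0.002, 1.208]
force: [-3.9, -4.0, 1.0]
width: 12.4
gripper_force: 61.8
```

```bash
python3 s.py
```

```text
t 5.1 pos [626.   -7.  120.1] yaw 69.23 q [ 0.12  0.74 -0.25  1.68  0.25  0.76 -0.62] w 12.4 F [-3.9 -4.   1. ] T [-0.954  0.75   0.009] tau7 [-0.848 -1.476 -0.481] g 61.8
```

>>> step_arm(
  series=[
    [[0,0,0.133,0,0,0,1],[0,0,0,0,0,0,1]],
  ],
)

```text
clock: 5.3
eef_pos: [626.1, -7.0, 120.1]
tool_rot: [3.141, 0.002, 1.104]
force: [-3.2, -5.4, 1.6]
width: 11.9
gripper_force: 61.9
```

```bash
python3 s.py
```

```text
t 5.3 pos [626.1  -7.  120.1] yaw 63.27 q [ 0.1   0.73 -0.22  1.68  0.22  0.75 -0.7 ] w 11.9 F [-3.2 -5.4  1.6] T [-0.957  0.782 -0.014] tau7 [-0.882 -1.471 -0.406] g 61.9
```

>>> step_arm(
  series=[
    [[0,0,0.133,0,0,0,1],[0,0,0,0,0,0,1]],
  ],
)

```text
clock: 5.5
eef_pos: [626.1, -7.1, 120.2]
tool_rot: [3.141, 0.001, 1.0]
force: [-3.6, -4.3, 2.1]
width: 11.7
gripper_force: 61.9
```

```bash
python3 s.py
```

```text
t 5.5 pos [626.1  -7.1 120.2] yaw 57.29 q [ 0.08  0.73 -0.2   1.68  0.19  0.75 -0.78] w 11.7 F [-3.6 -4.3  2.1] T [-0.986  0.786 -0.048] tau7 [-0.925 -1.43  -0.405] g 61.9
```

>>> step_arm(
  series=[
    [[0,0,0.133,0,0,0,1],[0,0,0,0,0,0,1]],
  ],
)

```text
clock: 5.7
eef_pos: [626.1, -7.1, 120.2]
tool_rot: [3.141, 0.001, 0.895]
force: [-3.3, -3.5, 2.7]
width: 12.0
gripper_force: 61.9
```

```bash
python3 s.py
```

```text
t 5.7 pos [626.1  -7.1 120.2] yaw 51.3 q [ 0.07  0.73 -0.17  1.68  0.17  0.74 -0.86] w 12.0 F [-3.3 -3.5  2.7] T [-0.996  0.691 -0.085] tau7 [-0.969 -1.391 -0.403] g 61.9
```

>>> step_arm(
  series=[
    [[0,0,0.133,0,0,0,1],[0,0,0,0,0,0,1]],
  ],
)

```text
clock: 5.9
eef_pos: [626.2, -7.1, 120.2]
tool_rot: [3.14, 0.001, 0.791]
force: [-2.4, -5.0, 2.7]
width: 11.7
gripper_force: 61.9
```

```bash
python3 s.py
```

```text
t 5.9 pos [626.2  -7.1 120.2] yaw 45.32 q [ 0.05  0.73 -0.14  1.68  0.14  0.74 -0.94] w 11.7 F [-2.4 -5.   2.7] T [-1.032  0.749 -0.057] tau7 [-1.011 -1.352 -0.402] g 61.9
```

>>> step_arm(
  series=[
    [[0,0,0.133,0,0,0,1],[0,0,0,0,0,0,1]],
  ],
)

```text
clock: 6.1
eef_pos: [626.2, -7.2, 120.2]
tool_rot: [3.14, 0.001, 0.687]
force: [-3.5, -3.5, 0.8]
width: 11.9
gripper_force: 61.9
```

```bash
python3 s.py
```

```text
t 6.1 pos [626.2  -7.2 120.2] yaw 39.33 q [ 0.03  0.73 -0.11  1.68  0.11  0.74 -1.01] w 11.9 F [-3.5 -3.5  0.8] T [-1.081  0.725 -0.062] tau7 [-1.054 -1.314 -0.402] g 61.9
```

>>> step_arm(
  series=[
    [[0,0,0.133,0,0,0,1],[0,0,0,0,0,0,1]],
  ],
)

```text
clock: 6.3
eef_pos: [626.2, -7.2, 120.1]
tool_rot: [3.14, 0.001, 0.582]
force: [-3.3, -4.6, 1.8]
width: 11.9
gripper_force: 61.9
```

```bash
python3 s.py
```

```text
t 6.3 pos [626.2  -7.2 120.1] yaw 33.36 q [ 0.01  0.73 -0.08  1.69  0.08  0.73 -1.09] w 11.9 F [-3.3 -4.6  1.8] T [-1.089  0.714  0.041] tau7 [-1.096 -1.276 -0.4  ] g 61.9
```

>>> step_arm(
  series=[
    [[0,0,0.133,0,0,0,1],[0,0,0,0,0,0,1]],
  ],
)

```text
clock: 6.5
eef_pos: [626.2, -7.3, 120.1]
tool_rot: [3.14, 0.001, 0.48]
force: [-4.0, -5.4, 1.3]
width: 11.9
gripper_force: 62.1
```

```bash
python3 s.py
```

```text
t 6.5 pos [626.2  -7.3 120.1] yaw 27.49 q [-0.    0.72 -0.05  1.69  0.05  0.73 -1.17] w 11.9 F [-4.  -5.4  1.3] T [-1.167  0.639  0.477] tau7 [-1.564 -1.211 -0.891] g 62.1
```

>>> step_arm(
  series=[
    [[0,0,0.106,0,0,0,1],[0,0,0.106,0,0,0,1],[0,0,0,0,0,0,1]],
  ],
)

```text
clock: 6.8
eef_pos: [626.2, -7.3, 120.0]
tool_rot: [3.139, 0.001, 0.314]
force: [-2.7, -5.9, 1.3]
width: 11.9
gripper_force: 62.0
```

```bash
python3 s.py
```

```text
t 6.8 pos [626.2  -7.3 120. ] yaw 17.99 q [-0.03  0.73 -0.    1.69  0.01  0.73 -1.3 ] w 11.9 F [-2.7 -5.9  1.3] T [-1.263  0.622  0.463] tau7 [-1.656 -1.061 -0.868] g 62.0
```

>>> step_arm(
  series=[
    [[0,0,0,0,0,0,0.6],[0,0,0,0,0,0,0.6],[0,0,0,0,0,-0.27,0.6],[0,0,0,0,0,-0.27,0.6],[0,0,-0.189,0,0,0,0.6],[0,0,-0.189,0,0,0,0.6],[0,0,-0.189,0,0,0,0.6],[0,0,-0.189,0,0,0,0.6],[0,0,-0.189,0,0,0,0.6],[0,0,-0.189,0,0,0,0.6],[0,0,-0.189,0,0,0,0.6],[0,0,-0.189,0,0,0,0.6]],
  ],
)

```text
clock: 8.0
eef_pos: [627.2, -4.8, 201.3]
tool_rot: [3.139, -0.002, 1.506]
force: [-0.1, -0.4, -0.0]
width: 34.3
gripper_force: 0.0
```

>>> step_arm(
  series=[
    [[0,0,0,-0.183,-0.133,0,0.6],[0,0,0,-0.183,-0.133,0,0.6],[0,0,0,-0.183,-0.133,0,0.6],[0,0,0,-0.183,-0.133,0,0.6],[0,0,0,0,0,0,0.6],[0,0,0,0,0,0,0.6]],
  ],
)

```text
clock: 8.6
eef_pos: [539.5, -109.5, 201.4]
tool_rot: [3.139, -0.001, 1.497]
force: [0.2, 1.0, 0.0]
width: 34.3
gripper_force: 0.0
```

```bash
python3 -c "
from h import *
p,f=look((538.7,-111.4,86),'k3')
print(fit(p,(626.2,-7.3),18))"
```

```text
pos [ 540.  -108.5  201.3] yaw 85.9 q [ 0.38  0.54 -0.35  1.83  0.24  0.81 -0.16] w 34.1 F [ 0.5  0.  -0.7] T [-0.029 -0.014  0.028]
fit [ 538.1 -110.    87.    27.4]
(np.float64(625.0104953992803), np.float64(-8.45001939471112), np.float64(20.345833475060548), np.float64(39.07359313964844))
```

View pics/k3.png

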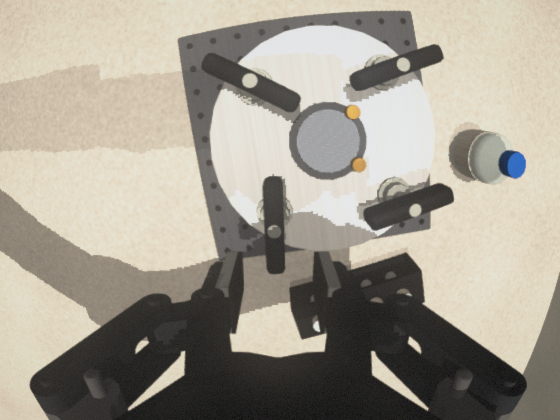

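The view shows K3's bar at (274,230), upright between the fingers, with the other bars well clear. I'll descend with a small correction.

>>> step_arm(
  series=[
    [[0,0,0,-0.012,-0.006,0.2,0.6],[0,0,0,0,0,0.2,0.6],[0,0,0,0,0,0.1,0.6],[0,0,0,0,0,0.042,0.6],[0,0,0,0,0,0,1],[0,0,0,0,0,0,1],[0,0,0,0,0,0,1],[0,0,0,0,0,0,1]],
  ],
)

```text
clock: 9.45
eef_pos: [537.5, -110.1, 119.8]
tool_rot: [3.142, -0.001, 1.498]
force: [-2.5, 4.9, -2.1]
width: 11.8
gripper_force: 60.6
```

```bash
python3 s.py
```

```text
t 9.45 pos [ 537.5 -110.1  119.8] yaw 85.83 q [ 0.35  0.65 -0.3   1.9   0.3   0.63 -0.21] w 11.8 F [-2.5  4.9 -2.1] T [1.011 0.363 0.016] tau7 [ 0.937 -0.406 -0.025] g 60.6
```

>>> step_arm(
  series=[
    [[0,0,0.133,0,0,0,1],[0,0,0,0,0,0,1]],
  ],
)

```text
clock: 9.65
eef_pos: [537.5, -110.1, 119.8]
tool_rot: [3.142, -0.001, 1.393]
force: [-2.3, 4.6, -1.7]
width: 12.0
gripper_force: 60.7
```

```bash
python3 s.py
```

```text
t 9.65 pos [ 537.5 -110.1  119.8] yaw 79.79 q [ 0.33  0.65 -0.27  1.9   0.27  0.63 -0.29] w 12.0 F [-2.3  4.6 -1.7] T [ 1.086  0.419 -0.034] tau7 [ 0.958 -0.458 -0.46 ] g 60.7
```

>>> step_arm(
  series=[
    [[0,0,0.12,0,0,0,1],[0,0,0,0,0,0,1]],
  ],
)

```text
clock: 9.85
eef_pos: [537.6, -110.2, 119.8]
tool_rot: [-3.142, -0.001, 1.3]
force: [-1.6, 5.0, -1.6]
width: 12.0
gripper_force: 60.8
```

```bash
python3 s.py
```

```text
t 9.85 pos [ 537.6 -110.2  119.8] yaw 74.47 q [ 0.31  0.65 -0.24  1.9   0.25  0.62 -0.36] w 12.0 F [-1.6  5.  -1.6] T [ 1.075  0.358 -0.003] tau7 [ 0.989 -0.477 -0.377] g 60.8
```

>>> step_arm(
  series=[
    [[0,0,0.12,0,0,0,1],[0,0,0,0,0,0,1]],
  ],
)

```text
clock: 10.05
eef_pos: [537.7, -110.3, 119.8]
tool_rot: [3.141, -0.001, 1.209]
force: [-1.7, 5.0, -1.0]
width: 11.8
gripper_force: 61.1
```

```bash
python3 s.py
```

```text
t 10.05 pos [ 537.7 -110.3  119.8] yaw 69.24 q [ 0.29  0.64 -0.22  1.9   0.22  0.62 -0.43] w 11.8 F [-1.7  5.  -1. ] T [1.063 0.37  0.445] tau7 [ 0.545 -0.492 -0.858] g 61.1
```

>>> step_arm(
  series=[
    [[0,0,0.12,0,0,0,1],[0,0,0,0,0,0,1]],
  ],
)

```text
clock: 10.25
eef_pos: [537.7, -110.3, 119.7]
tool_rot: [3.142, -0.001, 1.115]
force: [-1.9, 5.2, -1.3]
width: 11.9
gripper_force: 61.1
```

```bash
python3 s.py
```

```text
t 10.25 pos [ 537.7 -110.3  119.7] yaw 63.89 q [ 0.28  0.64 -0.19  1.9   0.2   0.61 -0.49] w 11.9 F [-1.9  5.2 -1.3] T [1.103 0.264 0.461] tau7 [ 0.537 -0.45  -0.872] g 61.1
```

>>> step_arm(
  series=[
    [[0,0,0.077,0,0,0,1],[0,0,0.077,0,0,0,1],[0,0,0,0,0,0,1]],
  ],
)

```text
clock: 10.55
eef_pos: [537.8, -110.4, 119.6]
tool_rot: [3.142, -0.001, 0.995]
force: [-0.8, 5.5, -2.3]
width: 11.9
gripper_force: 61.1
```

```bash
python3 s.py
```

```text
t 10.55 pos [ 537.8 -110.4  119.6] yaw 57.01 q [ 0.25  0.64 -0.16  1.9   0.16  0.61 -0.58] w 11.9 F [-0.8  5.5 -2.3] T [1.118 0.229 0.533] tau7 [ 0.51  -0.385 -0.787] g 61.1
```

>>> step_arm(
  series=[
    [[0,0,0,0,0,0,0.6],[0,0,0,0,0,0,0.6],[0,0,0,0,0,-0.27,0.6],[0,0,0,0,0,-0.27,0.6],[0,0,0.188,0,0,0,0.6],[0,0,0.188,0,0,0,0.6],[0,0,0.188,0,0,0,0.6],[0,0,0.188,0,0,0,0.6],[0,0,0.188,0,0,0,0.6],[0,0,0,0,0,0,0.6]],
  ],
)

```text
clock: 11.55
eef_pos: [538.1, -112.7, 201.0]
tool_rot: [3.139, -0.001, 0.25]
force: [-0.3, 1.4, -0.7]
width: 34.1
gripper_force: 0.0
```

>>> step_arm(
  series=[
    [[0,0,0,0.209,0.038,0,0.6],[0,0,0,0.209,0.038,0,0.6],[0,0,0,0.209,0.038,0,0.6],[0,0,0,0,0,0,0.6],[0,0,0,0,0,0,0.6]],
  ],
)

```text
clock: 12.05
eef_pos: [632.8, -105.3, 200.1]
tool_rot: [3.141, 0.001, 0.253]
force: [-1.5, -0.0, -1.2]
width: 33.6
gripper_force: 0.0
```

```bash
python3 -c "
from h import *
p,f=look((633.2,-103,14.7),'k2')"
```

```text
pos [ 632.  -105.5  200.2] yaw 14.5 q [ 0.1   0.65  0.03  1.58 -0.02  0.92 -1.18] w 33.9 F [-0.5  0.7  0.1] T [-0.018 -0.    -0.017]
fit [ 635.6 -103.7   14.4   37.1]
```

View pics/k2.png

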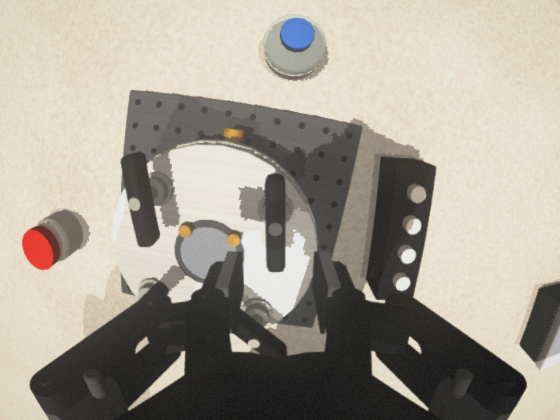

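K2's bar is at (276,223), upright between the fingers, and its position agrees with the fitted square. I'll descend and start turning.

>>> step_arm(
  series=[
    [[0,0,0,0.015,-0.012,0.2,0.6],[0,0,0,0,0,0.2,0.6],[0,0,0,0,0,0.1,0.6],[0,0,0,0,0,0.035,0.6],[0,0,0,0,0,0,1],[0,0,0,0,0,0,1],[0,0,0,0,0,0,1],[0,0,0,0,0,0,1]],
  ],
)

```text
clock: 12.9
eef_pos: [635.0, -102.8, 121.2]
tool_rot: [3.141, -0.001, 0.251]
force: [-0.6, -0.8, 0.6]
width: 11.8
gripper_force: 61.5
```

```bash
python3 s.py
```

```text
t 12.9 pos [ 635.  -102.8  121.2] yaw 14.36 q [ 0.1   0.74  0.03  1.64 -0.02  0.76 -1.18] w 11.8 F [-0.6 -0.8  0.6] T [-0.22   0.203 -0.025] tau7 [-0.256 -0.237 -0.023] g 61.5
```

>>> step_arm(
  series=[
    [[0,0,0.12,0,0,0,1],[0,0,0,0,0,0,1]],
  ],
)

```text
clock: 13.1
eef_pos: [635.1, -103.0, 121.1]
tool_rot: [3.14, -0.001, 0.156]
force: [-1.5, -2.0, 3.4]
width: 11.7
gripper_force: 61.9
```

```bash
python3 s.py
```

```text
t 13.1 pos [ 635.1 -103.   121.1] yaw 8.92 q [ 0.09  0.74  0.05  1.64 -0.05  0.76 -1.25] w 11.7 F [-1.5 -2.   3.4] T [-0.312  0.197 -0.058] tau7 [-0.499 -0.266 -0.43 ] g 61.9
```

>>> step_arm(
  series=[
    [[0,0,0.12,0,0,0,1],[0,0,0,0,0,0,1]],
  ],
)

```text
clock: 13.3
eef_pos: [635.1, -103.2, 121.1]
tool_rot: [3.14, -0.001, 0.063]
force: [-0.6, -2.0, 4.1]
width: 11.4
gripper_force: 62.1
```

```bash
python3 s.py
```

```text
t 13.3 pos [ 635.1 -103.2  121.1] yaw 3.62 q [ 0.07  0.75  0.08  1.64 -0.08  0.76 -1.32] w 11.4 F [-0.6 -2.   4.1] T [-0.486  0.246 -0.037] tau7 [-0.685 -0.257 -0.428] g 62.1
```

>>> step_arm(
  series=[
    [[0,0,0.12,0,0,0,1],[0,0,0,0,0,0,1]],
  ],
)

```text
clock: 13.5
eef_pos: [635.1, -103.3, 121.0]
tool_rot: [3.14, -0.001, -0.03]
force: [-1.2, -3.3, 5.1]
width: 11.9
gripper_force: 62.4
```

```bash
python3 s.py
```

```text
t 13.5 pos [ 635.1 -103.3  121. ] yaw -1.72 q [ 0.05  0.75  0.11  1.64 -0.1   0.76 -1.39] w 11.9 F [-1.2 -3.3  5.1] T [-0.733  0.283 -0.031] tau7 [-0.879 -0.225 -0.427] g 62.4
```

Still slack, so I'll turn further.

>>> step_arm(
  series=[
    [[0,0,0.12,0,0,0,1],[0,0,0,0,0,0,1]],
  ],
)

```text
clock: 13.7
eef_pos: [635.1, -103.6, 121.0]
tool_rot: [3.14, -0.002, -0.124]
force: [-2.0, -4.0, 5.3]
width: 11.8
gripper_force: 62.4
```

```bash
python3 s.py
```

```text
t 13.7 pos [ 635.1 -103.6  121. ] yaw -7.12 q [ 0.04  0.75  0.13  1.64 -0.13  0.76 -1.47] w 11.8 F [-2.  -4.   5.3] T [-0.766  0.288 -0.075] tau7 [-0.938 -0.206 -0.365] g 62.4
```

>>> step_arm(
  series=[
    [[0,0,0.12,0,0,0,1],[0,0,0,0,0,0,1]],
  ],
)

```text
clock: 13.9
eef_pos: [635.1, -103.7, 121.0]
tool_rot: [3.14, -0.002, -0.217]
force: [-2.4, -3.4, 6.3]
width: 11.9
gripper_force: 62.6
```

```bash
python3 s.py
```

```text
t 13.9 pos [ 635.1 -103.7  121. ] yaw -12.41 q [ 0.02  0.75  0.16  1.64 -0.15  0.76 -1.54] w 11.9 F [-2.4 -3.4  6.3] T [-0.861  0.322  0.421] tau7 [-1.416 -0.158 -0.862] g 62.6
```

>>> step_arm(
  series=[
    [[0,0,0.12,0,0,0,1],[0,0,0,0,0,0,1]],
  ],
)

```text
clock: 14.1
eef_pos: [635.1, -103.9, 121.0]
tool_rot: [3.14, -0.002, -0.311]
force: [-1.4, -3.9, 5.6]
width: 12.0
gripper_force: 62.7
```

```bash
python3 s.py
```

```text
t 14.1 pos [ 635.1 -103.9  121. ] yaw -17.8 q [ 0.01  0.75  0.19  1.64 -0.18  0.76 -1.61] w 12.0 F [-1.4 -3.9  5.6] T [-0.986  0.274  0.501] tau7 [-1.574 -0.058 -0.891] g 62.7
```

>>> step_arm(
  series=[
    [[0,0,0.076,0,0,0,1],[0,0,0.076,0,0,0,1],[0,0,0,0,0,0,1]],
  ],
)

```text
clock: 14.4
eef_pos: [635.0, -104.1, 120.8]
tool_rot: [3.139, -0.002, -0.429]
force: [-2.0, -4.8, 4.4]
width: 11.9
gripper_force: 62.7
```

```bash
python3 s.py
```

```text
t 14.4 pos [ 635.  -104.1  120.8] yaw -24.6 q [-0.01  0.76  0.22  1.64 -0.21  0.77 -1.7 ] w 11.9 F [-2.  -4.8  4.4] T [-1.147  0.313  0.566] tau7 [-1.682  0.04  -0.803] g 62.7
```

>>> step_arm(
  series=[
    [[0,0,0,0,0,0,0.6],[0,0,0,0,0,0,0.6],[0,0,0,0,0,-0.27,0.6],[0,0,0,0,0,-0.27,0.6],[0,0,-0.183,0,0,0,0.6],[0,0,-0.183,0,0,0,0.6],[0,0,-0.183,0,0,0,0.6],[0,0,-0.183,0,0,0,0.6],[0,0,-0.183,0,0,0,0.6],[0,0,-0.183,0,0,0,0.6],[0,0,-0.183,0,0,0,0.6],[0,0,-0.183,0,0,0,0.6]],
  ],
)

```text
clock: 15.6
eef_pos: [634.5, -100.9, 200.8]
tool_rot: [-3.14, -0.001, 0.724]
force: [0.4, -0.4, -0.4]
width: 34.3
gripper_force: 0.0
```

>>> step_arm(
  series=[
    [[0,0,-0.183,0,0,0,0.6],[0,0,-0.183,0,0,0,0.6],[0,0,-0.183,0,0,0,0.6],[0,0,-0.183,0,0,0,0.6],[0,0,-0.183,0,0,0,0.6],[0,0,-0.183,0,0,0,0.6],[0,0,-0.183,0,0,0,0.6],[0,0,-0.183,0,0,0,0.6],[0,0,-0.183,0,0,0,0.6],[0,0,-0.183,0,0,0,0.6],[0,0,-0.183,0,0,0,0.6],[0,0,-0.183,0,0,0,0.6]],
  ],
)

```text
clock: 16.8
eef_pos: [634.5, -101.2, 201.0]
tool_rot: [3.141, -0.001, 2.449]
force: [0.3, -0.0, -0.1]
width: 34.0
gripper_force: 0.0
```

>>> step_arm(
  series=[
    [[0,0,-0.183,0,0,0,0.6],[0,0,0,0.227,0.036,0,0.6],[0,0,0,0.227,0.036,0,0.6],[0,0,0,0.227,0.036,0,0.6],[0,0,0,0.227,0.036,0,0.6],[0,0,0,0,0,0,0.6],[0,0,0,0,0,0,0.6],[0,0,0,0,0,0,0.6]],
  ],
)

```text
clock: 17.6
eef_pos: [531.4, -12.4, 201.2]
tool_rot: [3.141, 0.001, 2.584]
force: [-0.3, -0.6, -0.3]
width: 34.5
gripper_force: 0.0
```

```bash
python3 -c "
from h import *
p,f=look((530,-14.5,148.5),'k4')"
```

```text
pos [531.4 -12.6 201.1] yaw 148.0 q [ 0.38  0.56 -0.61  1.87  0.42  0.84  0.57] w 34.0 F [-0.7 -0.9  0. ] T [ 0.021  0.026 -0.02 ]
fit [528.8 -14.1 149.1  27.7]
```

View pics/k4.png

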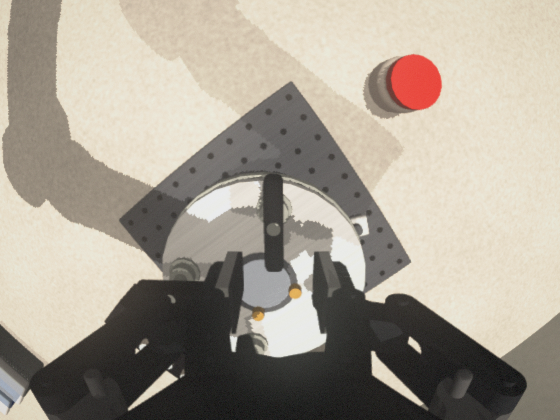

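K4's bar is at (274,222), upright between the fingers, with nothing in the fingers' way. I'll descend and turn.

>>> step_arm(
  series=[
    [[0,0,0,0.005,-0.017,0.2,0.6],[0,0,0,0,0,0.2,0.6],[0,0,0,0,0,0.1,0.6],[0,0,0,0,0,0.04,0.6],[0,0,0,0,0,0,1],[0,0,0,0,0,0,1],[0,0,0,0,0,0,1],[0,0,0,0,0,0,1]],
  ],
)

```text
clock: 18.45
eef_pos: [528.8, -14.1, 120.5]
tool_rot: [3.141, 0.001, 2.584]
force: [0.4, -0.9, -4.3]
width: 12.3
gripper_force: 60.8
```

```bash
python3 s.py
```

```text
t 18.45 pos [528.8 -14.1 120.5] yaw 148.03 q [ 0.32  0.66 -0.52  1.95  0.52  0.66  0.48] w 12.3 F [ 0.4 -0.9 -4.3] T [-0.128 -0.165  0.061] tau7 [-0.224  0.029 -0.01 ] g 60.8
```

>>> step_arm(
  series=[
    [[0,0,0.12,0,0,0,1],[0,0,0,0,0,0,1]],
  ],
)

```text
clock: 18.65
eef_pos: [528.9, -14.0, 120.5]
tool_rot: [3.141, 0.001, 2.489]
force: [0.9, -0.7, -4.0]
width: 12.2
gripper_force: 60.7
```

```bash
python3 s.py
```

```text
t 18.65 pos [528.9 -14.  120.5] yaw 142.61 q [ 0.3   0.66 -0.5   1.95  0.5   0.65  0.4 ] w 12.2 F [ 0.9 -0.7 -4. ] T [-0.2   -0.179 -0.063] tau7 [-0.344  0.07  -0.426] g 60.7
```

>>> step_arm(
  series=[
    [[0,0,0.12,0,0,0,1],[0,0,0,0,0,0,1]],
  ],
)

```text
clock: 18.85
eef_pos: [529.0, -13.9, 120.5]
tool_rot: [3.141, 0.001, 2.397]
force: [1.2, -1.8, -3.5]
width: 11.7
gripper_force: 60.8
```

```bash
python3 s.py
```

```text
t 18.85 pos [529.  -13.9 120.5] yaw 137.32 q [ 0.28  0.65 -0.47  1.95  0.48  0.65  0.33] w 11.7 F [ 1.2 -1.8 -3.5] T [-0.319 -0.311 -0.001] tau7 [-0.411  0.116 -0.421] g 60.8
```

>>> step_arm(
  series=[
    [[0,0,0.12,0,0,0,1],[0,0,0,0,0,0,1]],
  ],
)

```text
clock: 19.05
eef_pos: [529.0, -13.9, 120.5]
tool_rot: [3.141, 0.001, 2.304]
force: [1.1, -0.8, -2.6]
width: 11.8
gripper_force: 60.9
```

```bash
python3 s.py
```

```text
t 19.05 pos [529.  -13.9 120.5] yaw 131.99 q [ 0.27  0.65 -0.44  1.95  0.45  0.64  0.26] w 11.8 F [ 1.1 -0.8 -2.6] T [-0.279 -0.343 -0.02 ] tau7 [-0.464  0.2   -0.415] g 60.9
```

>>> step_arm(
  series=[
    [[0,0,0.12,0,0,0,1],[0,0,0,0,0,0,1]],
  ],
)

```text
clock: 19.25
eef_pos: [529.1, -13.8, 120.5]
tool_rot: [3.141, 0.001, 2.212]
force: [1.5, -1.6, -2.2]
width: 12.1
gripper_force: 61.3
```

```bash
python3 s.py
```

```text
t 19.25 pos [529.1 -13.8 120.5] yaw 126.74 q [ 0.25  0.65 -0.42  1.95  0.43  0.63  0.2 ] w 12.1 F [ 1.5 -1.6 -2.2] T [-0.434 -0.463  0.476] tau7 [-0.991  0.293 -0.909] g 61.3
```

>>> step_arm(
  series=[
    [[0,0,0.12,0,0,0,1],[0,0,0,0,0,0,1]],
  ],
)

```text
clock: 19.45
eef_pos: [529.2, -13.8, 120.4]
tool_rot: [3.141, 0.001, 2.118]
force: [2.1, -2.3, -3.4]
width: 11.9
gripper_force: 61.2
```

```bash
python3 s.py
```

```text
t 19.45 pos [529.2 -13.8 120.4] yaw 121.34 q [ 0.23  0.64 -0.39  1.95  0.4   0.62  0.13] w 11.9 F [ 2.1 -2.3 -3.4] T [-0.465 -0.599  0.491] tau7 [-1.071  0.505 -0.926] g 61.2
```

>>> step_arm(
  series=[
    [[0,0,0.12,0,0,0,1],[0,0,0,0,0,0,1]],
  ],
)

```text
clock: 19.65
eef_pos: [529.3, -13.7, 120.3]
tool_rot: [3.14, 0.001, 2.023]
force: [3.5, -2.2, -3.6]
width: 11.7
gripper_force: 61.2
```

```bash
python3 s.py
```

```text
t 19.65 pos [529.3 -13.7 120.3] yaw 115.93 q [ 0.22  0.64 -0.37  1.95  0.38  0.62  0.06] w 11.7 F [ 3.5 -2.2 -3.6] T [-0.48  -0.734  0.556] tau7 [-1.146  0.758 -0.944] g 61.2
```

>>> step_arm(
  series=[
    [[0,0,0.036,0,0,0,1],[0,0,0,0,0,0,1]],
  ],
)

```text
clock: 19.85
eef_pos: [529.3, -13.7, 120.3]
tool_rot: [3.14, 0.001, 1.993]
force: [4.2, -2.3, -4.3]
width: 11.7
gripper_force: 61.4
```

>>> step_arm(
  series=[
    [[0,0,0,0,0,0,0.6],[0,0,0,0,0,0,0.6],[0,0,0,0,0,-0.27,0.6],[0,0,0,0,0,-0.27,0.6],[0,0,0.178,0,0,0,0.6],[0,0,0.178,0,0,0,0.6],[0,0,0.178,0,0,0,0.6],[0,0,0.178,0,0,0,0.6],[0,0,0.178,0,0,0,0.6],[0,0,0.178,0,0,0,0.6],[0,0,0.178,0,0,0,0.6],[0,0,0.178,0,0,0,0.6]],
  ],
)

```text
clock: 21.05
eef_pos: [527.5, -13.1, 201.1]
tool_rot: [-3.14, 0.0, 0.866]
force: [0.9, 0.5, 0.3]
width: 33.9
gripper_force: 0.0
```

>>> step_arm(
  series=[
    [[0,0,0.178,0,0,0,0.6],[0,0,0.178,0,0,0,0.6],[0,0,0.178,0,0,0,0.6],[0,0,0.178,0,0,0,0.6],[0,0,0,0.209,0.053,0,0.6],[0,0,0,0.209,0.053,0,0.6],[0,0,0,0.209,0.053,0,0.6],[0,0,0,0,0,0,0.6],[0,0,0,0,0,0,0.6],[0,0,0,0,0,0,0.6]],
  ],
)

```text
clock: 22.05
eef_pos: [623.6, -7.4, 200.8]
tool_rot: [-3.14, 0.002, 0.313]
force: [-0.4, -0.5, -0.5]
width: 34.3
gripper_force: 0.0
```

```bash
python3 -c "
from h import *
p,f=look((626.2,-7.2,18),'k1b')
for g in [(635,-103.5,155.4),(537.7,-110.4,57),(529.2,-13.8,114)]:
  print(np.round(fit(p,g[:2],g[2]),1))"
```

```text
pos [623.8  -7.5 201.1] yaw 17.9 q [-0.06  0.62  0.05  1.63 -0.04  0.89 -1.26] w 34.4 F [-0.8  0.2  0.1] T [ 0.036  0.034 -0.042]
fit [628.5  -7.5  20.   30.4]
[635.2 -98.2 165.8  16.8]
[ 546.5 -112.3   47.9   14.2]
[539.7  -7.9 114.1  21. ]
```

>>> step_arm(
  series=[
    [[0,0,0,0.016,0.003,0.2,0.6],[0,0,0,0,0,0.2,0.6],[0,0,0,0,0,0.1,0.6],[0,0,0,0,0,0.04,0.6],[0,0,0,0,0,0,1],[0,0,0,0,0,0,1],[0,0,0,0,0,0,1],[0,0,0,0,0,0,1]],
  ],
)

```text
clock: 22.9
eef_pos: [627.9, -7.0, 121.0]
tool_rot: [3.141, -0.001, 0.313]
force: [0.3, 0.8, 0.2]
width: 12.0
gripper_force: 61.1
```

```bash
python3 s.py
```

```text
t 22.9 pos [627.9  -7.  121. ] yaw 17.96 q [-0.06  0.73  0.04  1.68 -0.04  0.73 -1.25] w 12.0 F [0.3 0.8 0.2] T [0.161 0.275 0.333] tau7 [-0.159 -0.43  -0.35 ] g 61.1
```

>>> step_arm(
  series=[
    [[0,0,0.12,0,0,0,1],[0,0,0.12,0,0,0,1],[0,0,0.12,0,0,0,1],[0,0,0.12,0,0,0,1],[0,0,0.12,0,0,0,1],[0,0,0.12,0,0,0,1],[0,0,0,0,0,0,1]],
  ],
)

```text
clock: 23.6
eef_pos: [627.9, -8.1, 120.5]
tool_rot: [3.14, -0.001, -0.252]
force: [-1.5, -2.4, -1.2]
width: 12.3
gripper_force: 62.7
```

```bash
python3 s.py
```

```text
t 23.6 pos [627.9  -8.1 120.5] yaw -14.43 q [-0.16  0.74  0.2   1.69 -0.2   0.74 -1.68] w 12.3 F [-1.5 -2.4 -1.2] T [-0.569  0.165  0.559] tau7 [-1.168 -0.13  -1.1  ] g 62.7
```

>>> step_arm(
  series=[
    [[0,0,0.08,0,0,0,1],[0,0,0,0,0,0,1]],
  ],
)

```text
clock: 23.8
eef_pos: [627.8, -8.2, 120.5]
tool_rot: [3.14, -0.001, -0.313]
force: [-0.8, -2.5, -1.3]
width: 11.8
gripper_force: 63.5
```

```bash
python3 s.py
```

```text
t 23.8 pos [627.8  -8.2 120.5] yaw -17.96 q [-0.16  0.74  0.22  1.69 -0.22  0.74 -1.72] w 11.8 F [-0.8 -2.5 -1.3] T [-0.731  0.192  0.68 ] tau7 [-1.332 -0.122 -0.983] g 63.5
```

>>> step_arm(
  series=[
    [[0,0,0.08,0,0,0,1],[0,0,0,0,0,0,1]],
  ],
)

```text
clock: 24.0
eef_pos: [627.8, -8.3, 120.4]
tool_rot: [3.14, -0.001, -0.376]
force: [0.0, -4.7, -1.0]
width: 12.0
gripper_force: 63.7
```

```bash
python3 s.py
```

```text
t 24.0 pos [627.8  -8.3 120.4] yaw -21.56 q [-0.18  0.74  0.24  1.69 -0.24  0.74 -1.77] w 12.0 F [ 0.  -4.7 -1. ] T [-0.936  0.271  0.708] tau7 [-1.529 -0.104 -0.996] g 63.7
```

>>> step_arm(
  series=[
    [[0,0,0.08,0,0,0,1],[0,0,0,0,0,0,1]],
  ],
)

```text
clock: 24.2
eef_pos: [627.8, -8.3, 120.4]
tool_rot: [3.14, -0.001, -0.437]
force: [-1.3, -4.3, -0.3]
width: 12.2
gripper_force: 73.9
```

```bash
python3 s.py
```

```text
t 24.2 pos [627.8  -8.3 120.4] yaw -25.06 q [-0.19  0.74  0.26  1.69 -0.25  0.74 -1.82] w 12.2 F [-1.3 -4.3 -0.3] T [-1.131  0.303  1.257] tau7 [-2.19  -0.126 -1.571] g 73.9
```

K1 is solid: torque rose to 1.26 N m. Next is K3.

>>> step_arm(
  series=[
    [[0,0,0,0,0,0,0.6],[0,0,0,0,0,0,0.6],[0,0,0,0,0,-0.27,0.6],[0,0,0,0,0,-0.27,0.6],[0,0,-0.184,0,0,0,0.6],[0,0,-0.184,0,0,0,0.6],[0,0,-0.184,0,0,0,0.6],[0,0,-0.184,0,0,0,0.6],[0,0,-0.184,0,0,0,0.6],[0,0,-0.184,0,0,0,0.6],[0,0,-0.184,0,0,0,0.6],[0,0,-0.184,0,0,0,0.6]],
  ],
)

```text
clock: 25.4
eef_pos: [628.0, -6.0, 201.6]
tool_rot: [-3.141, -0.002, 0.721]
force: [-0.4, 0.4, -0.1]
width: 34.1
gripper_force: 0.0
```

>>> step_arm(
  series=[
    [[0,0,-0.184,0,0,0,0.6],[0,0,-0.184,0,0,0,0.6],[0,0,0,-0.224,-0.037,0,0.6],[0,0,0,-0.224,-0.037,0,0.6],[0,0,0,-0.224,-0.037,0,0.6],[0,0,0,-0.224,-0.037,0,0.6],[0,0,0,0,0,0,0.6],[0,0,0,0,0,0,0.6],[0,0,0,0,0,0,0.6]],
  ],
)

```text
clock: 26.3
eef_pos: [538.1, -107.0, 201.6]
tool_rot: [3.141, -0.002, 1.005]
force: [0.3, 0.4, -0.8]
width: 34.2
gripper_force: 0.0
```

```bash
python3 -c "
from h import *
p,f=look((537.7,-110.3,59),'k3b')
print(fit(p,(627,-7.8),155))"
```

```text
pos [ 538.  -106.9  201.4] yaw 57.6 q [ 0.23  0.52 -0.13  1.84  0.09  0.79 -0.5 ] w 34.1 F [0.1 0.1 0.2] T [-0.003 -0.023 -0.005]
fit [ 538.5 -110.    58.2   25.9]
(np.float64(625.1083912658455), np.float64(-9.812809455716081), np.float64(162.02598571988665), np.float64(36.14875030517578))
```

>>> step_arm(
  series=[
    [[0,0,0,-0.02,0.01,0.2,0.6],[0,0,0,0,0,0.2,0.6],[0,0,0,0,0,0.1,0.6],[0,0,0,0,0,0.043,0.6],[0,0,0,0,0,0,1],[0,0,0,0,0,0,1],[0,0,0,0,0,0,1],[0,0,0,0,0,0,1]],
  ],
)

```text
clock: 27.15
eef_pos: [536.9, -111.1, 120.1]
tool_rot: [3.141, -0.001, 1.005]
force: [0.5, 2.8, -3.8]
width: 12.1
gripper_force: 60.6
```

```bash
python3 s.py
```

```text
t 27.15 pos [ 536.9 -111.1  120.1] yaw 57.59 q [ 0.22  0.64 -0.11  1.91  0.11  0.6  -0.52] w 12.1 F [ 0.5  2.8 -3.8] T [ 0.474 -0.128  0.29 ] tau7 [ 0.213  0.164 -0.294] g 60.6
```

>>> step_arm(
  series=[
    [[0,0,0.12,0,0,0,1],[0,0,0.12,0,0,0,1],[0,0,0.12,0,0,0,1],[0,0,0.12,0,0,0,1],[0,0,0.12,0,0,0,1],[0,0,0.12,0,0,0,1],[0,0,0,0,0,0,1]],
  ],
)

```text
clock: 27.85
eef_pos: [536.8, -111.1, 119.7]
tool_rot: [-3.142, -0.0, 0.441]
force: [0.5, 1.1, -6.3]
width: 11.8
gripper_force: 61.8
```

```bash
python3 s.py
```

```text
t 27.85 pos [ 536.8 -111.1  119.7] yaw 25.24 q [ 0.12  0.64  0.05  1.91 -0.06  0.6  -0.92] w 11.8 F [ 0.5  1.1 -6.3] T [ 0.441 -0.27   0.588] tau7 [-0.195  0.257 -1.07 ] g 61.8
```

>>> step_arm(
  series=[
    [[0,0,0.08,0,0,0,1],[0,0,0,0,0,0,1]],
  ],
)

```text
clock: 28.05
eef_pos: [536.7, -111.1, 119.7]
tool_rot: [-3.141, -0.0, 0.379]
force: [1.7, 2.7, -7.2]
width: 11.8
gripper_force: 62.4
```

```bash
python3 s.py
```

```text
t 28.05 pos [ 536.7 -111.1  119.7] yaw 21.72 q [ 0.11  0.64  0.07  1.91 -0.08  0.6  -0.97] w 11.8 F [ 1.7  2.7 -7.2] T [ 0.617 -0.395  0.648] tau7 [-0.052  0.275 -0.964] g 62.4
```

>>> step_arm(
  series=[
    [[0,0,0.08,0,0,0,1],[0,0,0,0,0,0,1]],
  ],
)

```text
clock: 28.25
eef_pos: [536.7, -111.1, 119.6]
tool_rot: [-3.141, -0.0, 0.316]
force: [1.9, 4.3, -8.3]
width: 11.9
gripper_force: 63.2
```

```bash
python3 s.py
```

```text
t 28.25 pos [ 536.7 -111.1  119.6] yaw 18.13 q [ 0.1   0.64  0.09  1.91 -0.09  0.6  -1.01] w 11.9 F [ 1.9  4.3 -8.3] T [ 0.728 -0.311  0.741] tau7 [ 0.012  0.291 -1.041] g 63.2
```

>>> step_arm(
  series=[
    [[0,0,0.08,0,0,0,1],[0,0,0,0,0,0,1]],
  ],
)

```text
clock: 28.45
eef_pos: [536.7, -111.1, 119.7]
tool_rot: [-3.141, -0.0, 0.256]
force: [1.9, 3.4, -9.0]
width: 11.9
gripper_force: 74.5
```

```bash
python3 s.py
```

```text
t 28.45 pos [ 536.7 -111.1  119.7] yaw 14.64 q [ 0.08  0.64  0.1   1.91 -0.11  0.6  -1.05] w 11.9 F [ 1.9  3.4 -9. ] T [ 0.753 -0.385  1.386] tau7 [-0.448  0.246 -1.65 ] g 74.5
```

K3 is solid at 1.39 N m. Next is K2.

>>> step_arm(
  series=[
    [[0,0,0,0,0,0,0.6],[0,0,0,0,0,0,0.6],[0,0,0,0,0,-0.27,0.6],[0,0,0,0,0,-0.27,0.6],[0,0,0.169,0,0,0,0.6],[0,0,0.169,0,0,0,0.6],[0,0,0.169,0,0,0,0.6],[0,0,0.169,0,0,0,0.6],[0,0,0.169,0,0,0,0.6]],
  ],
)

```text
clock: 29.35
eef_pos: [536.7, -113.4, 201.7]
tool_rot: [-3.142, -0.002, -0.422]
force: [0.5, 0.2, 0.6]
width: 34.2
gripper_force: 0.0
```

>>> step_arm(
  series=[
    [[0,0,0,0.194,-0.103,0,0.6],[0,0,0,0.194,-0.103,0,0.6],[0,0,0,0.194,-0.103,0,0.6],[0,0,0,0,0,0,0.6],[0,0,0,0,0,0,0.6],[0,0,0,0,0,0,0.6]],
  ],
)

```text
clock: 29.95
eef_pos: [633.8, -105.8, 201.0]
tool_rot: [3.141, 0.001, -0.416]
force: [-0.4, 0.2, 0.1]
width: 34.0
gripper_force: 0.0
```

```bash
python3 -c "
from h import *
p,f=look((635,-103.5,157.4),'k2b')"
```

```text
pos [ 633.8 -105.6  201.1] yaw -23.8 q [-0.07  0.67  0.32  1.58 -0.24  0.94 -1.65] w 33.9 F [-0.5 -0.3 -0.4] T [-0.022  0.01  -0.015]
fit [ 634.8 -104.4  157.1   35.3]
```

>>> step_arm(
  series=[
    [[0,0,0,0.001,-0.015,0.2,0.6],[0,0,0,0,0,0.2,0.6],[0,0,0,0,0,0.1,0.6],[0,0,0,0,0,0.04,0.6],[0,0,0,0,0,0,1],[0,0,0,0,0,0,1],[0,0,0,0,0,0,1],[0,0,0,0,0,0,1]],
  ],
)

```text
clock: 30.8
eef_pos: [635.8, -104.1, 120.5]
tool_rot: [3.14, -0.001, -0.414]
force: [-3.3, -3.1, -0.3]
width: 11.7
gripper_force: 61.2
```

```bash
python3 s.py
```

```text
t 30.8 pos [ 635.8 -104.1  120.5] yaw -23.73 q [-0.05  0.77  0.29  1.64 -0.28  0.78 -1.62] w 11.7 F [-3.3 -3.1 -0.3] T [-0.739  0.584  0.263] tau7 [-1.217 -0.474 -0.265] g 61.2
```

>>> step_arm(
  series=[
    [[0,0,0.12,0,0,0,1],[0,0,0.12,0,0,0,1],[0,0,0.12,0,0,0,1],[0,0,0.12,0,0,0,1],[0,0,0.12,0,0,0,1],[0,0,0.12,0,0,0,1],[0,0,0,0,0,0,1]],
  ],
)

```text
clock: 31.5
eef_pos: [635.0, -105.4, 120.1]
tool_rot: [3.138, -0.003, -0.981]
force: [-4.1, -5.8, -1.3]
width: 11.7
gripper_force: 62.6
```

```bash
python3 s.py
```

```text
t 31.5 pos [ 635.  -105.4  120.1] yaw -56.18 q [-0.14  0.79  0.44  1.64 -0.43  0.81 -2.06] w 11.7 F [-4.1 -5.8 -1.3] T [-1.341  0.765  0.598] tau7 [-2.312 -0.156 -1.057] g 62.6
```

>>> step_arm(
  series=[
    [[0,0,0.08,0,0,0,1],[0,0,0,0,0,0,1]],
  ],
)

```text
clock: 31.7
eef_pos: [634.9, -105.4, 120.0]
tool_rot: [3.138, -0.003, -1.043]
force: [-4.1, -5.4, -1.7]
width: 11.8
gripper_force: 63.0
```

```bash
python3 s.py
```

```text
t 31.7 pos [ 634.9 -105.4  120. ] yaw -59.74 q [-0.15  0.8   0.46  1.64 -0.45  0.81 -2.11] w 11.8 F [-4.1 -5.4 -1.7] T [-1.364  0.826  0.68 ] tau7 [-2.374 -0.13  -0.96 ] g 63.0
```

>>> step_arm(
  series=[
    [[0,0,0.08,0,0,0,1],[0,0,0,0,0,0,1]],
  ],
)

```text
clock: 31.9
eef_pos: [634.8, -105.5, 120.0]
tool_rot: [3.138, -0.003, -1.106]
force: [-5.2, -6.3, -1.1]
width: 11.8
gripper_force: 63.1
```

```bash
python3 s.py
```

```text
t 31.9 pos [ 634.8 -105.5  120. ] yaw -63.34 q [-0.16  0.8   0.48  1.64 -0.46  0.82 -2.16] w 11.8 F [-5.2 -6.3 -1.1] T [-1.447  0.841  0.693] tau7 [-2.452 -0.118 -0.973] g 63.1
```

>>> step_arm(
  series=[
    [[0,0,0.08,0,0,0,1],[0,0,0,0,0,0,1]],
  ],
)

```text
clock: 32.1
eef_pos: [634.7, -105.7, 120.0]
tool_rot: [3.138, -0.003, -1.167]
force: [-4.7, -7.1, -1.6]
width: 12.0
gripper_force: 70.8
```

```bash
python3 s.py
```

```text
t 32.1 pos [ 634.7 -105.7  120. ] yaw -66.84 q [-0.17  0.8   0.5   1.64 -0.48  0.82 -2.2 ] w 12.0 F [-4.7 -7.1 -1.6] T [-1.586  0.973  1.196] tau7 [-2.934 -0.086 -1.487] g 70.8
```

K2 is solid at 1.20 N m. Last is K4.

>>> step_arm(
  series=[
    [[0,0,0,0,0,0,0.6],[0,0,0,0,0,0,0.6],[0,0,0,0,0,-0.27,0.6],[0,0,0,0,0,-0.27,0.6],[0,0,-0.184,0,0,0,0.6],[0,0,-0.184,0,0,0,0.6],[0,0,-0.184,0,0,0,0.6],[0,0,-0.184,0,0,0,0.6],[0,0,-0.184,0,0,0,0.6],[0,0,-0.184,0,0,0,0.6],[0,0,-0.184,0,0,0,0.6],[0,0,-0.184,0,0,0,0.6]],
  ],
)

```text
clock: 33.3
eef_pos: [637.2, -101.4, 201.6]
tool_rot: [-3.14, -0.003, -0.005]
force: [0.4, 0.5, -1.1]
width: 34.0
gripper_force: 0.0
```

>>> step_arm(
  series=[
    [[0,0,-0.184,0,0,0,0.6],[0,0,-0.184,0,0,0,0.6],[0,0,-0.184,0,0,0,0.6],[0,0,-0.184,0,0,0,0.6],[0,0,-0.184,0,0,0,0.6],[0,0,-0.184,0,0,0,0.6],[0,0,-0.184,0,0,0,0.6],[0,0,-0.184,0,0,0,0.6],[0,0,-0.184,0,0,0,0.6],[0,0,-0.184,0,0,0,0.6],[0,0,-0.184,0,0,0,0.6],[0,0,-0.184,0,0,0,0.6]],
  ],
)

```text
clock: 34.5
eef_pos: [637.0, -101.7, 201.7]
tool_rot: [3.139, -0.001, 1.728]
force: [0.0, 0.5, -0.3]
width: 34.5
gripper_force: 0.0
```

>>> step_arm(
  series=[
    [[0,0,-0.184,0,0,0,0.6],[0,0,-0.184,0,0,0,0.6],[0,0,0,0.214,-0.093,0,0.6],[0,0,0,0.214,-0.093,0,0.6],[0,0,0,0.214,-0.093,0,0.6],[0,0,0,0.214,-0.093,0,0.6],[0,0,0,0,0,0,0.6],[0,0,0,0,0,0,0.6],[0,0,0,0,0,0,0.6]],
  ],
)

```text
clock: 35.4
eef_pos: [532.3, -10.8, 201.3]
tool_rot: [3.14, 0.001, 2.01]
force: [-0.6, 0.0, 0.0]
width: 34.2
gripper_force: 0.0
```

```bash
python3 -c "
from h import *
p,f=look((529.2,-13.9,116),'k4b')"
```

```text
pos [532.2 -11.  201.1] yaw 115.2 q [ 0.21  0.52 -0.35  1.87  0.24  0.79  0.17] w 34.2 F [ 0.5  0.3 -0.7] T [-0.039 -0.029 -0.023]
fit [529.8 -13.6 116.8  28.4]
```

>>> step_arm(
  series=[
    [[0,0,0,-0.009,-0.025,0.2,0.6],[0,0,0,0,0,0.2,0.6],[0,0,0,0,0,0.1,0.6],[0,0,0,0,0,0.04,0.6],[0,0,0,0,0,0,1],[0,0,0,0,0,0,1],[0,0,0,0,0,0,1],[0,0,0,0,0,0,1]],
  ],
)

```text
clock: 36.25
eef_pos: [528.9, -13.3, 120.2]
tool_rot: [3.14, 0.001, 2.012]
force: [2.4, -0.8, -6.5]
width: 11.7
gripper_force: 60.7
```

```bash
python3 s.py
```

```text
t 36.25 pos [528.9 -13.3 120.2] yaw 115.26 q [ 0.17  0.63 -0.3   1.95  0.31  0.6   0.11] w 11.7 F [ 2.4 -0.8 -6.5] T [-0.116 -0.393  0.201] tau7 [-0.416  0.595 -0.238] g 60.7
```

>>> step_arm(
  series=[
    [[0,0,0.12,0,0,0,1],[0,0,0.12,0,0,0,1],[0,0,0.12,0,0,0,1],[0,0,0.12,0,0,0,1],[0,0,0.12,0,0,0,1],[0,0,0.12,0,0,0,1],[0,0,0,0,0,0,1]],
  ],
)

```text
clock: 36.95
eef_pos: [529.6, -13.0, 119.8]
tool_rot: [3.138, 0.0, 1.448]
force: [4.6, -1.9, -11.4]
width: 12.2
gripper_force: 61.5
```

```bash
python3 s.py
```

```text
t 36.95 pos [529.6 -13.  119.8] yaw 82.95 q [ 0.06  0.62 -0.14  1.96  0.15  0.57 -0.29] w 12.2 F [  4.6  -1.9 -11.4] T [-0.243 -1.15   0.626] tau7 [-1.018  1.661 -1.077] g 61.5
```

>>> step_arm(
  series=[
    [[0,0,0.08,0,0,0,1],[0,0,0,0,0,0,1]],
  ],
)

```text
clock: 37.15
eef_pos: [529.7, -13.1, 119.8]
tool_rot: [3.138, -0.0, 1.386]
force: [5.4, -1.5, -12.1]
width: 12.3
gripper_force: 62.1
```

```bash
python3 s.py
```

```text
t 37.15 pos [529.7 -13.1 119.8] yaw 79.41 q [ 0.05  0.62 -0.12  1.96  0.13  0.57 -0.34] w 12.3 F [  5.4  -1.5 -12.1] T [-0.294 -1.222  0.71 ] tau7 [-1.003  1.762 -0.94 ] g 62.1
```

>>> step_arm(
  series=[
    [[0,0,0.08,0,0,0,1],[0,0,0,0,0,0,1]],
  ],
)

```text
clock: 37.35
eef_pos: [529.8, -13.1, 119.8]
tool_rot: [3.138, -0.001, 1.323]
force: [4.8, -1.1, -12.1]
width: 12.1
gripper_force: 62.1
```

```bash
python3 s.py
```

```text
t 37.35 pos [529.8 -13.1 119.8] yaw 75.82 q [ 0.04  0.62 -0.1   1.96  0.11  0.57 -0.38] w 12.1 F [  4.8  -1.1 -12.1] T [-0.279 -1.205  0.715] tau7 [-1.014  1.861 -0.953] g 62.1
```

>>> step_arm(
  series=[
    [[0,0,0.08,0,0,0,1],[0,0,0,0,0,0,1]],
  ],
)

```text
clock: 37.55
eef_pos: [529.9, -13.1, 119.8]
tool_rot: [3.138, -0.001, 1.263]
force: [6.0, -1.4, -12.3]
width: 11.8
gripper_force: 72.5
```

```bash
python3 s.py
```

```text
t 37.55 pos [529.9 -13.1 119.8] yaw 72.36 q [ 0.03  0.62 -0.08  1.96  0.09  0.57 -0.43] w 11.8 F [  6.   -1.4 -12.3] T [-0.329 -1.231  1.321] tau7 [-1.585  1.866 -1.565] g 72.5
```

>>> step_arm(
  series=[
    [[0,0,0,0,0,0,0.6],[0,0,0,0,0,0,0.6],[0,0,0,0,0,0,0.6],[0,0,0,0,0,-0.2,0.6],[0,0,0,0,0,-0.27,0.6],[0,0,0,0,0,-0.27,0.6],[0,0,0,0,0,-0.27,0.6],[0,0,0,0,0,0,0.6],[0,0,0,0,0,0,0.6]],
  ],
)

```text
clock: 38.45
eef_pos: [528.1, -13.2, 272.4]
tool_rot: [3.14, -0.001, 1.257]
force: [-1.2, -0.2, -0.3]
width: 33.9
gripper_force: 0.0
```

```bash
python3 -c "
from h import *
p,f=look((529.5,-13.5,76),'end')
print(ctrl.finish_job())"
```

```text
pos [527.4 -13.2 271.2] yaw 72.0 q [ 0.05  0.41 -0.11  1.8   0.05  0.93 -0.4 ] w 34.4 F [ 0.4 -0.1 -0.3] T [-0.038 -0.03  -0.001]
fit [531.1 -14.   77.8  35.4]
the job is handed in; nothing more can be done
None
```

I handed the job in at about 38.5 s: all four knobs were run down in two crisscross passes, to roughly 10–17° past the bite and then to the solid stop (1.2–1.4 N m at each), and the arm never went near the pot, bottle or rack.

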